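# Build up a guide roller on its welding fixture for tacking

### The arm

A 6-joint arm with a two-finger parallel gripper is mounted at the origin on a cart in front of the work surface, level with it; the furniture and walls round the work are solid. World frame = base frame: x ahead of the robot, y to its left, z up, the work surface at z = 0. Lengths are in mm, angles in rad, forces in N, time in s.
With the tool pointing down it reaches from about 350 to 975 mm from the base axis. Payload 7.1 kg.
Tool frame: the origin (TCP) lies at the very end of the fingers, on their centre line; the grasp point (between the pads) lies 19 mm behind it (ctrl.grasp_offset is the distance from the TCP to the grasp point, in mm); z points along the fingers, y is the line along which they close (so a half turn about z gives the same grasp; the last joint's range is limited). The gripper opens to 88 mm and grips with 3 to 60 N. Pads are 20 mm wide; open, the fingers measure 115 mm over their backs; the gripper's body (75 mm by 178 mm) begins 61 mm behind the grasp point.
Start: joints at [-1.29, 0.423, 1.63, -0, 1.089, -0.019], TCP at [184.599, -597.099, 185.575] pointing down, gripper open.
Joint ranges: [-3, 3], [-0.9, 2.11], [0.09, 2.58], [-1.31, 4.45], [0.11, 2.69], [-2.54, 2.54]. Speed limits (rad/s): [2.39, 2.39, 3.01, 3.14, 3.14, 3.14].

### API

Orientations are given as a rotation vector (axis times angle).
In Python, from workcell import ctrl, viewer, ticket, models gives the robot as it stands.
- The arm moves only by the tool play_rows, never from a script. Its arguments are lists of equal length, an entry for each row: "dp": the shift along the world's x, y, z in mm, a list of three; "yaw": the turn about the world's z in degrees. In form: {"dp": [[tx, ty, tz], ...], "yaw": [yaw, ...]}. A call has 1 to 8 rows; each row shifts and turns the commanded pose from where the row before left it; what a row does not reach is not made up. A row lasts 1/12 s, in which the tool goes at most 41.7 mm and 7.16 degrees, less where a joint would pass 70% of its speed; a pose out of reach is approached as far as the arm can. A call is refused whole if a number of a shift passes 41.7 or a number of a turn 7.16, either way. A call with a gripper value outside its range is refused whole. "gripper" is the closure, from 0 (fully open) to 1 (shut), set as the call begins (left out, the last holds). The fingers move at their own pace and stop on an object; the grip force is fixed at half the most. Time passes only in rows, so rows that do not move let the fingers close. It gives the time, the measured TCP pose, the force, the opening and the grip force at its end, in the units of the state.
- ctrl.get_obs(): the state, without advancing time (a new reading comes with each control period).
- viewer.get_image(name): name is "scene" or "top"; returns a dict with "pixels" (384x512x3 uint8, red, green, blue), "range_z" (384x512 float32, mm along the optical axis (not along the pixel's ray), 0 where there is no reading), "fx", "fy", "cx", "cy" (pixels), "dist_coeffs" ([k1, k2, p1, p2, k3] as OpenCV has them; the pictures are not rectified), "T" (4x4, takes a point from camera to world coordinates). Camera axes: x right, y up, looking along -z (the intrinsics and any distortion apply to the point x, -y, -z); pixel columns grow to the right and rows downward; lengths in mm; the calibration is good to about 2 mm. A picture is of the moment at which its call begins.
- ticket.close_job(): hands the job in; it is judged then, once.
Trained networks look in a picture, given as the dict that the camera call returned (one of the last four; its "shot" number tells which), for a name from the list of things; names that differ only in an ending like _2 or _b are one class to them, and where a whole thing is asked for, a point or a joint stands for the part that bears it (a point fixed in the world has none). Each returns a list of dicts, best first, with "conf" (0 to 1); they miss things now and then, are a little off and sometimes report something else, mostly with a low value. They report only what shows in the picture. A call takes as long as a camera call. They do not tell look-alikes from the thing itself.
- models.look_for(picture, name): "bbox" ([centre column, centre row, width, height] in pixels, round what is visible of it).
- models.landmark_of(picture, name): "location" ([column, row] in pixels: a listed point, or the origin of a listed thing).
The state is a dict: "t": time; "qpos": joint angles; "qvel": joint speeds; "joint_torque": joint torques, N m; "ee_pos": TCP position; "orientation": TCP orientation; "ft_force": force on the tool from outside, world axes, zero at the start; "moment": the same for the moment, N m; "width": finger opening in mm; "grasp_force": force on a finger pad.
Only numpy, scipy, OpenCV 4.12 (cv2) and the standard library are available. Lean on these libraries where they do the work, as an engineer would, in place of code of your own. Each camera call takes 0.05 s, during which the arm holds its last target. There are 200 camera calls.

### The job

Build up the guide roller on the welding fixture, ready for tacking: first the copper chill ring over the post and down on the seat, on it the dark steel disc that lies step up, then the pipe standing over that step, then the bright disc with three holes, its step down inside the pipe, and last the brass hold-down weight, centred on top. Lower every part onto the one below instead of letting it drop, so that each sits flat and fully home. Leave the round bar, the V-block and the square tube where they are.

Things in the scene. Friction and masses are not known exactly. Their poses are not given: they have to be found in the camera images.
- mandrel: Fixed welding fixture: dark square base plate 130x130x10 with low screw heads near its corners, bright round seat 48 across on it (seat face 16 above the bench), and in the middle a short upright steel locating post 22 thick whose upper 14 tapers to a bullet nose, tip 64 above the bench. Origin: centre of the plate's underside, on the post's axis; z up. Sizes in mm.
- chill_ring: Flat copper ring, 58 across, 16 thick, central bore 25.5 right through. Loose, lying flat. Origin: centre of its underside; z up along its axis. Sizes in mm.
- lower_disc: Dark steel roller end disc, 62 across, 15 thick, with a bright turned step (33 across, 8 high, tapering to 29 at its end) standing up in the middle of its upper face; bore 25.5 through both. Loose, lying step up. Total height 23. Origin: centre of its underside; z up along its axis. Sizes in mm.
- upper_disc: Bright steel roller end disc seen from its plain face with three dark holes; 62 across, 15 thick, the same step (33 across, 8 long, tapering to 29) underneath; bore 25.5 through both. Loose, lying on its step, so the 62 rim is 8 to 23 above the bench. Origin: centre of the step's end face (its lowest face); z up along its axis. Sizes in mm.
- tube: Short grey steel pipe standing on end, 48 across, 55 tall, open right through (clear bore 37): the roller's tube. It fits loosely over the discs' steps. Loose, about 0.3 kg. Origin: centre of its lower end; z up along its axis. Sizes in mm.
- weight: Brass hold-down weight: plain flat-bottomed cylinder 60 across and 46 tall with a dark round steel grip knob on top (32 across, 30 tall, so 76 in all). Loose, 0.6 to 0.9 kg. Origin: centre of its underside; z up along its axis. Sizes in mm.
- bar_offcut: Bystander: solid grey round bar offcut standing on end, 28 across, 78 tall, no bore. Loose. Origin: centre of its underside; z up. Sizes in mm.
- v_block: Bystander: grey V-block, 60x44x36 tall, V groove on top along its x axis. Loose. Origin: centre of its underside; z up. Sizes in mm.
- square_tube: Bystander: dark square steel tube offcut lying on its side, 72 long (x) and 40x40. Loose. Origin: centre of its underside; z up. Sizes in mm.
Not all that is in view belongs to the job. What is shaped like the tube but red is not meant.

How it is judged:
By the outcome, as a careful person would: the job done as asked, in the order asked, and still so for the second after the job is handed in, with the robot touching nothing.
It also fails if it takes over 115 s, if anything falls off the work surface, if the arm or the gripper's body presses on something with over 40 N, if the wrist force passes 120 N, or if a joint passes its speed limit or range.

## Working session

There is one attempt and no reset: what is moved stays moved. The work goes in short steps, Python scripts to look and compute and a tool call to move; the robot and the scene stay as the last step left them, time stands still between calls to the robot, and variables do not carry over. Pictures are saved under pics/ and viewed, at most 14 in all, crops included, and the job is handed in when it is done.

Besides the shell and the picture viewer there is one more tool, called after ">>>" as a command line: name --pt "numbers of a row" for each row, then --argument value for the rest. play_rows: Moves the arm, as the interface text tells. Its arguments: {"type":"object","properties":{"dp":{"type":"array"},"yaw":{"type":"array"},"gripper":{"type":"number"}},"required":["dp","yaw"]}

```bash
mkdir -p pics; ls; cat > h.py <<'E'
import numpy as np, cv2
from workcell import ctrl, viewer, ticket, models
def cloud(im):
    z=im["range_z"].astype(float); H,W=z.shape
    K=np.array([[im["fx"],0,im["cx"]],[0,im["fy"],im["cy"]],[0,0,1]])
    u,v=np.meshgrid(np.arange(W),np.arange(H))
    p=cv2.undistortPoints(np.stack([u,v],-1).reshape(-1,1,2).astype(np.float64),K,np.array(im["dist_coeffs"],float)).reshape(H,W,2)
    P=np.stack([p[...,0]*z,-p[...,1]*z,-z,np.ones_like(z)],-1)@np.array(im["T"]).T
    P=P[...,:3]; P[z==0]=np.nan
    return P
NAMES="mandrel chill_ring lower_disc upper_disc tube weight bar_offcut v_block square_tube".split()
def save(im,name,crop=None,scale=1):
    a=im["pixels"][...,::-1]
    if crop: a=a[crop[1]:crop[3],crop[0]:crop[2]]
    cv2.imwrite("pics/"+name,cv2.resize(a,None,fx=scale,fy=scale,interpolation=cv2.INTER_CUBIC))
E
python3 - <<'E'
from h import *
for c in("top","scene"):
    im=viewer.get_image(c); save(im,c+"0.png",scale=1.5)
    P=cloud(im); print(c,np.round(np.array(im["T"])[:3,3]))
    for n in NAMES:
        for d in models.landmark_of(im,n)[:3]:
            u,v=d["location"]; 
            print(n,round(d["conf"],2),np.round([u,v]),np.round(P[int(np.clip(v,0,383)),int(np.clip(u,0,511))]))
print(ctrl.get_obs())
E
```

```text
pics
top [ 463.  -17. 1404.]
mandrel 0.8 [264. 181.] [666.  -2.  52.]
chill_ring 0.63 [191. 194.] [635. 215.  -2.]
lower_disc 0.72 [137. 240.] [500. 375.   1.]
upper_disc 0.78 [300. 244.] [ 488. -106.    2.]
tube 0.72 [336. 193.] [ 636. -216.   -0.]
tube 0.52 [339. 255.] [ 455. -221.    3.]
weight 0.88 [385. 245.] [ 480. -348.   44.]
weight 0.35 [215. 249.] [474. 135.  77.]
bar_offcut 0.45 [215. 247.] [477. 135.  77.]
v_block 0.9 [231. 144.] [784.  97.  11.]
square_tube 0.58 [307. 145.] [ 776. -131.   41.]
scene [ 15. 643. 820.]
mandrel 0.88 [242. 193.] [664.  17.  16.]
chill_ring 0.77 [201. 240.] [611. 230.  18.]
chill_ring 0.54 [184. 306.] [489. 388.  17.]
lower_disc 0.9 [184. 306.] [488. 386.  15.]
upper_disc 0.59 [313. 203.] [477. -83.  20.]
tube 0.92 [342. 186.] [ 449. -193.   32.]
tube 0.84 [297. 166.] [ 620. -193.   22.]
weight 0.65 [362. 162.] [ 466. -333.   35.]
bar_offcut 0.85 [260. 253.] [468. 154.  18.]
v_block 0.59 [195. 191.] [768. 112.  24.]
square_tube 0.7 [249. 158.] [ 758. -113.   28.]
square_tube 0.2 [295. 164.] [ 631. -190.   22.]
{'t': 1.0, 'qpos': array([-1.29001082e+00,  4.23117499e-01,  1.62988639e+00, -1.95321349e-05,
        1.08860669e+00, -1.89780474e-02]), 'qvel': array([ 9.41040370e-04,  1.55607058e-03,  7.26636772e-04, -7.12930115e-05,
        3.28881373e-04,  7.83858514e-04]), 'joint_torque': array([-3.57459248e-03, -5.44588065e+01, -2.74050450e+01,  6.42517582e-02,
        1.67081383e-02, -1.91641988e-05]), 'ee_pos': array([ 184.58745002, -597.10715845,  185.56948522]), 'orientation': array([-3.10635397e+00, -4.69118244e-01,  3.06250592e-05]), 'ft_force': array([-0.44365659,  0.53574373, -0.15215376]), 'moment': array([-0.01181024, -0.04737941, -0.00375402]), 'grasp_force': 0.0, 'width': 87.7796629914767}
```

View pics/top0.png

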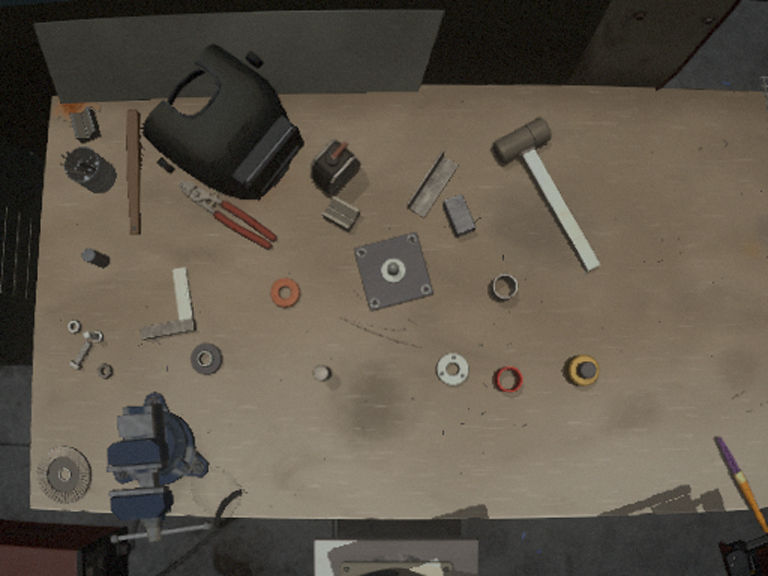

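View pics/scene0.png

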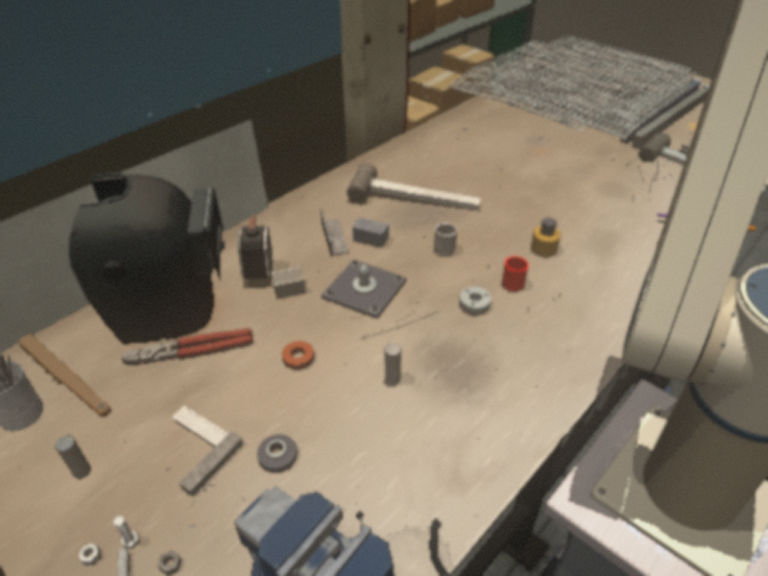

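```bash
cat > m.py <<'E'
from h import *
# circle fits of top faces in the top view depth
def fit(P,c,zlo,zhi,r,R=None):
    m=(np.hypot(P[...,0]-c[0],P[...,1]-c[1])<(R or r*1.6))&(P[...,2]>zlo)&(P[...,2]<zhi)
    q=P[m]
    if len(q)<15: return None
    (cc,_,)=cv2.minEnclosingCircle(q[:,:2].astype(np.float32))
    h=cv2.convexHull(q[:,:2].astype(np.float32))[:,0]
    from scipy.optimize import least_squares
    s=least_squares(lambda x:np.hypot(h[:,0]-x[0],h[:,1]-x[1])-x[2],[*q[:,:2].mean(0),r],loss="soft_l1",f_scale=1.).x
    return np.round([*s,np.median(q[:,2]),len(q)],1),np.round(q[:,:2].mean(0),1),np.round(cc,1)
SPEC=dict(seat=((666,-2),11,22,24,50),post=((666,-2),45,75,11,40),chill_ring=((635,215),10,22,29,45),lower_disc=((500,375),9,19,31,45),lower_step=((500,375),19.5,30,14,40),
 upper_disc=((488,-106),15,30,31,45),tubeA=((636,-216),45,65,24,45),tubeB=((455,-221),45,65,24,45),weight=((480,-348),38,52,30,50),knob=((480,-348),65,85,16,45),bar=((475,135),68,90,14,40))
if __name__=="__main__":
    im=viewer.get_image("top");P=cloud(im)
    print("bench",np.nanmedian(P[np.abs(P[...,2])<8][:,2]))
    for k,(c,a,b,r,R) in SPEC.items():
        print(k,r,fit(P,c,a,b,r,R))
    for n,(u,v) in dict(A=(336,193),B=(339,255)).items(): print(n,im["pixels"][v-10:v+11:5,u-12:u+13:6].reshape(-1,3).tolist()[:10])
E
python3 m.py
```

```text
bench 0.2546874169146349
seat 24 (array([665.8,  -1.6,  48.9,  13.6, 404. ]), array([665.8,  -2. ]), array([666.,  -2.]))
post 11 (array([673.1,   3.1,  10.3,  58. ,  47. ]), array([672.1,   2.9]), array([673.2,   3.3]))
chill_ring 29 (array([630.5, 215.9,  27.2,  15.3, 219. ]), array([630. , 216.5]), array([630.3, 215.5]))
lower_disc 31 (array([500.5, 371.9,  31.1,  14.6, 248. ]), array([501.1, 370.5]), array([500.1, 372.2]))
lower_step 14 (array([503.8, 371.3,  25.1,  22.1,  52. ]), array([500.2, 372.6]), array([500.1, 370.6]))
upper_disc 31 (array([ 480.3, -111.4,   29.7,   23. ,  280. ]), array([ 480.8, -111.1]), array([ 480.6, -110.9]))
tubeA 24 (array([ 636. , -211.6,   24.1,   54.5,   84. ]), array([ 635.8, -212.1]), array([ 635.8, -212.5]))
tubeB 24 (array([ 460.8, -217.9,   23.9,   54.6,   81. ]), array([ 461.5, -218.3]), array([ 460.3, -217.5]))
weight 30 (array([ 476.2, -362.2,   29.1,   46.4,  221. ]), array([ 475.6, -358.2]), array([ 475.5, -362.7]))
knob 16 (array([ 475.7, -362.7,   14.8,   76. ,   96. ]), array([ 475.6, -361.8]), array([ 475.3, -363.2]))
bar 14 (array([474. , 139. ,  13.2,  78. ,  72. ]), array([473.9, 138.7]), array([474.5, 138.5]))
A [[121, 105, 88], [118, 105, 85], [136, 131, 122], [114, 100, 84], [119, 105, 87], [114, 97, 81], [90, 78, 65], [101, 87, 71], [43, 44, 33], [114, 101, 83]]
B [[121, 107, 89], [92, 77, 63], [127, 55, 47], [111, 100, 83], [129, 116, 95], [130, 117, 97], [118, 74, 61], [121, 106, 90], [58, 32, 27], [131, 118, 98]]
```

The top view shows the copper ring at (190,195) and the dark step-up disc at (137,239). The bright three-hole disc is at (301,246), the grey pipe at (336,191) and the brass weight at (388,247). The fixture is at (262,180). All pixels are in the 512x384 image.

Look-alikes:
- **Ring:** the copper ring (190,195), not the grinder disc (43,316) or the nuts (49,217) and (70,247).
- **Pipe:** the grey one (336,191), not the red one (339,253) or the bar (215,248).
- **Disc:** the dark disc (137,239) comes first, and the bright disc (301,246) later.

I'll check this choice in one crop and refine the fixture position.

```bash
python3 - <<'E'
from h import *
im=viewer.get_image("top"); save(im,"crop1.png",(120,130,400,270),2.8)
P=cloud(im)
m=(np.abs(P[...,0]-670)<110)&(np.abs(P[...,1])<110)&(P[...,2]>6)&(P[...,2]<14)
q=P[m][:,:2].astype(np.float32); print("plate",cv2.minAreaRect(q),len(q))
# bright seat colour
g=im["pixels"].astype(int).sum(-1)
m=(np.hypot(P[...,0]-670,P[...,1]-0)<35)&(P[...,2]>10)&(P[...,2]<20)&(g>400)
q=P[m]; print("seat",len(q),np.round(q.mean(0),1),[np.round(x,1) for x in cv2.minEnclosingCircle(q[:,:2].astype(np.float32))])
m=(np.hypot(P[...,0]-670,P[...,1]-0)<35)&(P[...,2]>30)
q=P[m];print("post",len(q),np.round(q.mean(0),1),q[:,2].max(),np.round(q[q[:,2]>60].mean(0),1))
for n,c in dict(disc=(500,372),ring=(630,216),tube=(636,-212),upper=(480,-111)).items():
    d=np.hypot(P[...,0]-c[0],P[...,1]-c[1]); mm=(d<160)&(d>40)&(P[...,2]>30); q=P[mm]
    if len(q):
        a=np.degrees(np.arctan2(q[:,1]-c[1],q[:,0]-c[0])); 
        for lo in range(-180,180,30):
            s=(a>=lo)&(a<lo+30)
            if s.any(): print(n,lo,"mind",round(d[mm][s].min()),"maxz",round(q[s,2].max()))
# rough height along route
E
```

```text
plate ((669.5767211914062, 1.256439208984375), (218.68910217285156, 215.97998046875), 89.22415924072266) 1482
seat 109 [673.3   2.5  15.7] [array([674.4,   3.2]), np.float64(23.0)]
post 52 [671.6   2.9  54.5] 67.06918768020182 [673.6   3.2  62.9]
disc 120 mind 115 maxz 128
disc 150 mind 134 maxz 126
ring 0 mind 160 maxz 142
tube -180 mind 152 maxz 59
tube 0 mind 131 maxz 47
tube 30 mind 133 maxz 48
tube 150 mind 152 maxz 57
upper -120 mind 84 maxz 62
upper -90 mind 93 maxz 57
```

View pics/crop1.png

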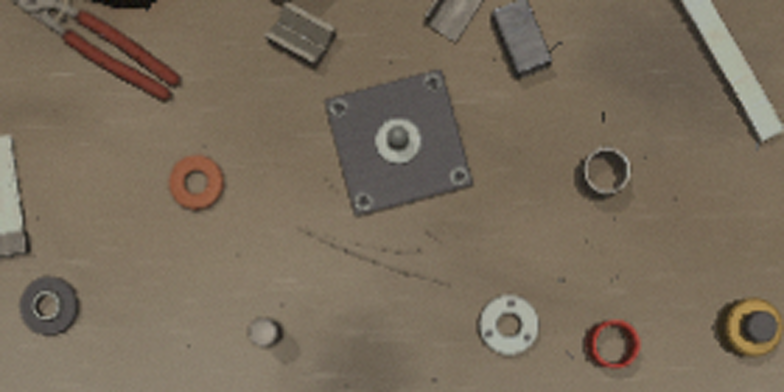

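The crop confirms the copper ring at crop (196,182), the grey pipe at (606,171), the bright three-hole disc at (508,324) and the dark disc at (48,305). Red tube (612,344) is to be left alone. Now the first reach, to the ring.

>>> play_rows --pt "18.5 33.9 -2.7" --pt "18.5 33.9 -2.7" --pt "18.5 33.9 -2.7" --pt "18.5 33.9 -2.7" --pt "18.5 33.9 -2.7" --pt "18.5 33.9 -2.7" --pt "18.5 33.9 -2.7" --pt "18.5 33.9 -2.7" --yaw '[3.03,3.03,3.03,3.03,3.03,3.03,3.03,3.03]' --gripper 0

```text
t: 1.77
ee_pos: [333.2, -324.4, 164.1]
orientation: [2.937, 1.114, 0.001]
ft_force: [1.3, -0.6, -0.0]
width: 87.4
grasp_force: 0.0
```

>>> play_rows --pt "18.5 33.9 -2.7" --pt "18.5 33.9 -2.7" --pt "18.5 33.9 -2.7" --pt "18.5 33.9 -2.7" --pt "18.5 33.9 -2.7" --pt "18.5 33.9 -2.7" --pt "18.5 33.9 -2.7" --pt "18.5 33.9 -2.7" --yaw '[3.03,3.03,3.03,3.03,3.03,3.03,3.03,3.03]'

```text
t: 2.43
ee_pos: [481.4, -52.8, 142.5]
orientation: [2.637, 1.706, 0.001]
ft_force: [0.3, -0.8, 0.6]
width: 87.9
grasp_force: 0.0
```

>>> play_rows --pt "18.5 33.9 -2.7" --pt "18.5 33.9 -2.7" --pt "18.5 33.9 -2.7" --pt "18.5 33.9 -2.7" --pt "18.5 33.9 -2.7" --pt "18.5 33.9 -2.7" --pt "18.5 33.9 -2.7" --pt "18.5 33.9 -2.7" --yaw '[3.03,3.03,3.03,3.03,3.03,3.03,3.03,3.03]'

```text
t: 3.1
ee_pos: [629.3, 218.5, 120.6]
orientation: [2.22, 2.223, 0.0]
ft_force: [0.1, 0.2, -0.5]
width: 87.8
grasp_force: 0.0
```

>>> play_rows --pt "1.4 -0.5 -35" --pt "0 0 -35" --pt "0 0 -30" --pt "0 0 -12" --pt "0 0 -4.5" --pt "0 0 0" --yaw '[0,0,0,0,0,0]'

```text
t: 3.6
ee_pos: [629.7, 215.8, 3.7]
orientation: [-2.223, -2.219, 0.002]
ft_force: [-0.0, -0.2, -0.6]
width: 87.8
grasp_force: 0.0
```

>>> play_rows --pt "0 0 0" --pt "0 0 0" --pt "0 0 0" --pt "0 0 0" --pt "0 0 0" --yaw '[0,0,0,0,0]' --gripper 1

```text
t: 4.02
ee_pos: [630.6, 216.1, 5.4]
orientation: [2.223, 2.219, 0.002]
ft_force: [-0.2, -0.1, -0.5]
width: 58.1
grasp_force: 0.0
```

>>> play_rows --pt "0 0 0" --pt "0 0 0" --yaw '[0,0]'

```text
t: 4.18
ee_pos: [630.1, 216.0, 4.6]
orientation: [2.223, 2.219, 0.001]
ft_force: [0.3, 0.1, 0.7]
width: 44.4
grasp_force: 0.0
```

>>> play_rows --pt "0 0 0" --pt "0 0 0" --pt "0 0 0" --pt "0 0 0" --pt "0 0 0" --pt "0 0 0" --pt "0 0 0" --pt "0 0 0" --yaw '[0,0,6,7,7,7,7,7]' --gripper 0.15

```text
t: 4.85
ee_pos: [629.9, 216.0, 4.1]
orientation: [-1.297, -2.861, 0.0]
ft_force: [-0.5, -0.4, -0.3]
width: 74.7
grasp_force: 0.0
```

>>> play_rows --pt "0 0 0" --pt "0 0 0" --pt "0 0 0" --pt "0 0 0" --pt "0 0 0" --pt "0 0 0" --pt "0 0 0" --pt "0 0 0" --yaw '[7,7,7,7,7,7,7,0]'

```text
t: 5.52
ee_pos: [629.9, 216.0, 4.1]
orientation: [0.004, -3.141, 0.0]
ft_force: [0.2, -0.4, 0.2]
width: 74.7
grasp_force: 0.0
```

>>> play_rows --pt "0 0 0" --pt "0 0 0" --pt "0 0 0" --pt "0 0 0" --pt "0 0 0" --pt "0 0 0" --yaw '[0,0,0,0,0,0]' --gripper 1

```text
t: 6.02
ee_pos: [630.0, 216.0, 4.3]
orientation: [0.004, 3.142, 0.0]
ft_force: [-0.2, 0.7, 0.0]
width: 38.1
grasp_force: 0.0
```

The fingers closed past 58, so nothing is held. I'll look.

```bash
python3 - <<'E'
from h import *
o=ctrl.get_obs(); print(o["width"],o["ee_pos"],o["grasp_force"])
im=viewer.get_image("scene"); save(im,"s1.png",(130,150,330,300),4)
P=cloud(im); print(np.array(im["T"])[:3,3])
im=viewer.get_image("top"); save(im,"t1.png",(130,130,290,250),4)
E
```

```text
38.07150612123839 [630.00675669 215.99106246   4.29207974] 0.0
[ 14.54800139 643.46153105 820.33490757]
```

View pics/s1.png

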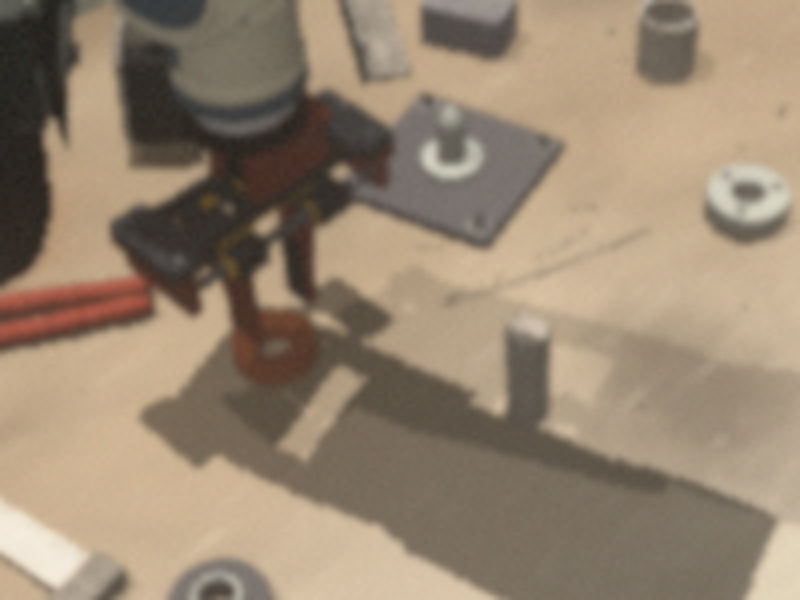

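```bash
python3 - <<'E'
from h import *
from m import fit
for c in("top","scene"):
    im=viewer.get_image(c);P=cloud(im)
    print(c,im["dist_coeffs"],im["fx"])
    a=im["pixels"].astype(int)
    red=(a[...,0]-a[...,2]>45)&(np.hypot(P[...,0]-630,P[...,1]-216)<70)&(P[...,2]<25)&(P[...,2]>8)
    q=P[red]; print("redpts",len(q),q.mean(0).round(1),cv2.minEnclosingCircle(q[:,:2].astype(np.float32)),np.argwhere(red).mean(0))
    for k,cc,lo,hi,r in(("lower",(500,372),9,19,31),("upper",(480,-111),17,30,31),("knob",(475,-362),70,85,16),("bar",(474,139),72,85,14),("tube",(636,-212),50,60,24),("post",(673,3),50,70,10)):
        print(k,fit(P,cc,lo,hi,r,45))
E
```

```text
top [-0.15446692  0.          0.          0.          0.        ] 475.5530027141883
redpts 0 [nan nan nan] ((0.0, 0.0), 0.0) [nan nan]
lower (array([500.6, 374. ,  29.6,  14.1, 103. ]), array([505.9, 388.4]), array([502.3, 378.5]))
upper (array([ 480.6, -111.4,   29.6,   23.1,  277. ]), array([ 480.6, -111.4]), array([ 480.7, -111. ]))
knob (array([ 475.9, -361.9,   14.7,   76.8,   91. ]), array([ 475.8, -361.9]), array([ 475.7, -362.4]))
bar (array([474. , 138.6,  13. ,  78.6,  73. ]), array([473.6, 138.8]), array([473.6, 138.3]))
tube (array([ 635.9, -211.8,   23.8,   54.4,   64. ]), array([ 636.6, -211.1]), array([ 636.1, -211.8]))
post (array([673. ,   2.7,  10.1,  58.1,  42. ]), array([672.5,   2.7]), array([673.2,   2.8]))
scene [-0.04523611  0.          0.          0.          0.        ] 401.3438451521906
redpts 119 [636.1 225.5  15.6] ((631.35595703125, 217.49008178710938), 29.972116470336914) [234.92436975 194.99159664]
lower (array([499.9, 376.4,  30.9,  14.3, 400. ]), array([497.6, 377.7]), array([500.2, 375.5]))
upper (array([ 479.3, -109.3,   30.4,   22.7,  228. ]), array([ 478.1, -107.9]), array([ 478.3, -110.1]))
knob (array([ 475.7, -357.1,   15.7,   73.4,   51. ]), array([ 475. , -356.5]), array([ 476.1, -356.4]))
bar (array([472.7, 138.5,  13.8,  77.6,  87. ]), array([471.6, 139.8]), array([472.4, 139.1]))
tube (array([ 636.7, -210.6,   24.6,   53.6,   67. ]), array([ 636. , -210.2]), array([ 638.6, -208.6]))
post (array([671.9,   7.3,   9.4,  56.7,  36. ]), array([670.9,   7.4]), array([672.5,   6.9]))<stdin>:8: RuntimeWarning: Mean of empty slice.
  ret = um.true_divide(
```

View pics/t1.png

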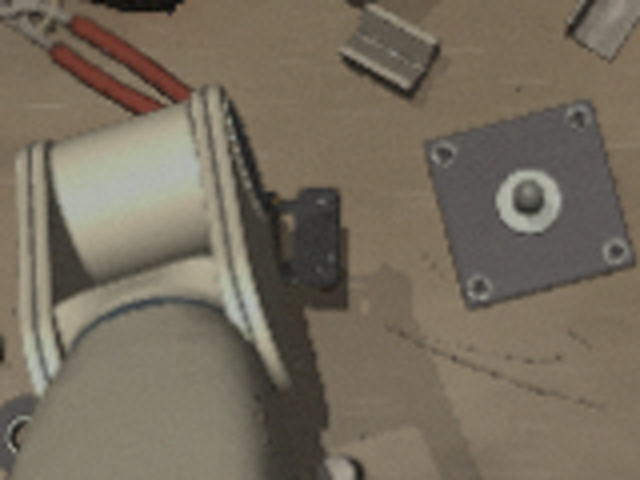

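```bash
python3 - <<'E'
from h import *
im=viewer.get_image("scene");P=cloud(im)
# finger pixels: full coords from crop/4+(130,150)
for c in range(184,212,2):
    col=[]
    for r in range(212,240,3):
        p=P[r,c]; col.append("(%d,%d,%d)"%tuple(np.nan_to_num(p)))
    print(c,*col)
print(im["pixels"][228:236:2,188:194:2].tolist())
E
```

```text
184 (626,253,128) (730,188,0) (602,271,137) (712,203,-1) (704,210,-2) (694,218,-1) (684,226,0) (676,233,0) (667,240,0) (658,247,0)
186 (620,251,130) (605,262,138) (602,265,133) (705,201,2) (697,208,0) (688,215,1) (680,222,0) (672,229,-1) (663,236,0) (654,244,0)
188 (607,253,141) (603,258,137) (635,238,90) (702,197,1) (694,203,0) (687,210,-2) (675,219,1) (656,233,14) (645,241,17) (643,244,8)
190 (601,252,144) (601,254,135) (626,239,97) (0,0,0) (636,235,65) (640,234,50) (659,223,15) (649,231,17) (641,238,17) (634,244,15)
192 (597,249,145) (596,251,136) (596,253,127) (619,238,90) (626,235,72) (629,235,59) (631,235,46) (646,227,16) (637,234,17) (629,241,16)
194 (598,243,139) (597,245,132) (619,232,96) (617,234,88) (616,236,79) (618,236,67) (624,233,49) (645,221,13) (645,223,1) (626,237,15)
196 (596,239,138) (599,238,125) (694,173,1) (618,227,82) (619,228,72) (619,229,61) (619,231,51) (618,233,42) (642,218,1) (622,233,15)
198 (597,232,133) (641,202,71) (690,170,1) (681,177,1) (669,187,5) (651,201,17) (643,208,15) (642,210,6) (635,216,4) (616,231,18)
200 (628,204,91) (630,204,79) (632,204,
[... 235 characters left out ...]
201,97) (618,200,84) (617,202,75) (618,203,64) (621,202,50) (652,181,0) (631,197,15) (623,204,15) (614,212,16) (605,219,17)
206 (618,192,89) (617,194,80) (616,196,71) (616,197,61) (615,199,52) (648,176,0) (627,194,16) (619,200,15) (610,208,17) (604,214,14)
208 (685,135,3) (679,141,0) (672,148,-2) (661,157,0) (652,165,0) (644,173,0) (634,182,1) (616,196,13) (607,204,15) (605,207,7)
210 (683,130,1) (675,137,0) (666,145,0) (657,154,0) (649,161,-1) (638,170,1) (630,177,1) (622,185,0) (614,192,0) (606,199,0)
[[[177, 155, 126], [108, 87, 70], [75, 52, 42]], [[148, 128, 105], [103, 77, 60], [85, 54, 43]], [[127, 105, 85], [109, 73, 54], [103, 64, 45]], [[110, 78, 61], [110, 70, 52], [108, 69, 49]]]
```

```bash
python3 - <<'E'
from h import *
o=ctrl.get_obs(); print(ctrl.grasp_offset,[a for a in dir(ctrl) if a[0]!='_'],o["width"],o["ee_pos"],o["t"])
im=viewer.get_image("scene");P=cloud(im)
m=(np.hypot(P[...,0]-628,P[...,1]-216)<35)&(P[...,2]>22)&(P[...,2]<75)
q=P[m]
for s in(1,-1):
    w=q[(q[:,1]-216)*s>0]; i=np.argsort(w[:,2])[:14]; print(s,len(w),w[i].round(0).tolist())
E
```

```text
18.700000000000003 ['Unreachable', 'get_obs', 'grasp_offset'] 18.211290438639313 [629.96731678 215.9667163    4.25629749] 6.2667
1 60 [[632.0, 232.0, 43.0], [627.0, 233.0, 43.0], [618.0, 230.0, 44.0], [622.0, 224.0, 44.0], [636.0, 232.0, 44.0], [624.0, 232.0, 45.0], [619.0, 229.0, 46.0], [618.0, 233.0, 47.0], [615.0, 229.0, 49.0], [636.0, 234.0, 49.0], [619.0, 232.0, 49.0], [619.0, 228.0, 49.0], [629.0, 233.0, 50.0], [634.0, 233.0, 50.0]]
-1 67 [[639.0, 206.0, 41.0], [619.0, 198.0, 41.0], [621.0, 207.0, 42.0], [631.0, 206.0, 42.0], [625.0, 207.0, 44.0], [619.0, 202.0, 44.0], [622.0, 206.0, 45.0], [618.0, 199.0, 46.0], [632.0, 207.0, 46.0], [637.0, 207.0, 47.0], [619.0, 205.0, 47.0], [634.0, 205.0, 48.0], [624.0, 207.0, 48.0], [620.0, 204.0, 48.0]]
```

The fingertips really stand about 42 mm above the bench while z reads 4.3, so the reported tool z is about 37 low. I'll open, look again, then go lower in small steps while watching the force.

>>> play_rows --pt "0 0 0" --pt "0 0 0" --pt "0 0 -8" --pt "0 0 -8" --pt "0 0 -4" --pt "0 0 0" --yaw '[0,0,0,0,0,0]' --gripper 0.1

```text
t: 6.82
ee_pos: [628.7, 215.6, -17.6]
orientation: [-0.003, -3.139, 0.001]
ft_force: [0.4, 0.3, -0.2]
width: 50.5
grasp_force: 0.0
```

```bash
cat > tip.py <<'E'
from h import *
def tip(zlo=20):
    o=ctrl.get_obs(); e=o["ee_pos"]
    im=viewer.get_image("scene");P=cloud(im)
    print("w",round(o["width"],1),"ee",e.round(1),"F",o["ft_force"].round(1))
    m=(np.hypot(P[...,0]-e[0],P[...,1]-e[1])<70)&(P[...,2]>zlo)&(P[...,2]<95)
    q=P[m]
    for s in(1,-1):
        w=q[(q[:,1]-e[1])*s>25] if len(q) else q
        if len(w): i=np.argsort(w[:,2])[:8]; print(s,len(w),w[i].round(0).tolist())
if __name__=="__main__": tip()
E
python3 tip.py
```

```text
w 50.5 ee [628.7 215.6 -17.6] F [ 0.4  0.3 -0.2]
1 102 [[617.0, 248.0, 20.0], [618.0, 247.0, 23.0], [636.0, 249.0, 23.0], [631.0, 250.0, 23.0], [640.0, 249.0, 23.0], [619.0, 249.0, 24.0], [624.0, 249.0, 24.0], [617.0, 244.0, 25.0]]
-1 136 [[632.0, 189.0, 20.0], [627.0, 190.0, 22.0], [636.0, 189.0, 22.0], [618.0, 187.0, 22.0], [619.0, 190.0, 23.0], [623.0, 189.0, 23.0], [617.0, 184.0, 24.0], [627.0, 189.0, 24.0]]
```

>>> play_rows --pt "0 0 0" --pt "0 0 0" --pt "0 0 0" --pt "0 0 0" --pt "0 0 -5" --pt "0 0 -5" --pt "0 0 -5" --pt "0 0 0" --yaw '[0,0,0,0,0,0,0,0]'

```text
t: 7.53
ee_pos: [629.0, 215.7, -32.2]
orientation: [-0.003, -3.14, 0.001]
ft_force: [-0.8, 0.1, -0.6]
width: 78.7
grasp_force: 0.0
```

```bash
python3 -c "
from tip import *
tip(3)"
```

```text
w 78.7 ee [629.  215.7 -32.2] F [-0.8  0.1 -0.6]
1 140 [[654.0, 271.0, 3.0], [634.0, 267.0, 3.0], [576.0, 259.0, 3.0], [606.0, 260.0, 3.0], [641.0, 265.0, 4.0], [641.0, 269.0, 4.0], [635.0, 273.0, 4.0], [625.0, 250.0, 4.0]]
-1 172 [[635.0, 174.0, 3.0], [592.0, 165.0, 3.0], [574.0, 178.0, 3.0], [602.0, 185.0, 3.0], [580.0, 180.0, 4.0], [597.0, 190.0, 4.0], [665.0, 188.0, 4.0], [633.0, 179.0, 4.0]]
```

>>> play_rows --pt "0 0 0" --pt "0 0 0" --pt "0 0 0" --pt "0 0 0" --pt "0 0 0" --pt "0 0 0" --yaw '[0,0,0,0,0,0]' --gripper 1

```text
t: 8.08
ee_pos: [630.2, 216.1, -30.6]
orientation: [0.003, 3.141, 0.0]
ft_force: [0.3, 0.6, 0.5]
width: 57.7
grasp_force: 30.0
```

>>> play_rows --pt "0 0 0" --pt "0 0 0" --pt "0 0 0" --pt "0 0 0" --pt "0 0 0" --pt "0 0 0" --pt "0 0 0" --pt "0 0 0" --yaw '[0,0,0,-6,-7,-7,-7,-7]' --gripper 0.15

```text
t: 8.75
ee_pos: [630.0, 215.9, -30.7]
orientation: [-0.93, -3.001, 0.0]
ft_force: [-0.5, -0.5, 0.6]
width: 74.6
grasp_force: 0.0
```

>>> play_rows --pt "0 0 0" --pt "0 0 0" --pt "0 0 0" --pt "0 0 0" --pt "0 0 0" --pt "0 0 0" --pt "0 0 0" --pt "0 0 0" --yaw '[-7,-7,-7,-7,-7,-7,-7,-7]'

```text
t: 9.42
ee_pos: [629.9, 215.9, -30.8]
orientation: [-2.23, -2.213, 0.0]
ft_force: [0.5, -0.3, -0.7]
width: 74.6
grasp_force: 0.0
```

>>> play_rows --pt "0 0 0" --pt "0 0 0" --pt "0 0 0" --pt "0 0 0" --pt "0 0 0" --pt "0 0 0" --yaw '[0,0,0,0,0,0]' --gripper 1

```text
t: 9.92
ee_pos: [630.1, 216.0, -30.7]
orientation: [2.222, 2.22, 0.0]
ft_force: [0.8, -0.6, -1.0]
width: 56.6
grasp_force: 30.0
```

>>> play_rows --pt "0 0 20" --pt "0 0 30" --pt "0 0 28" --pt "7.2 -35.5 0" --pt "7.2 -35.5 0" --pt "7.2 -35.5 0" --pt "7.2 -35.5 0" --pt "7.2 -35.5 0" --yaw '[0,0,0,0,0,0,0,0]'

```text
t: 10.58
ee_pos: [665.5, 37.0, 47.0]
orientation: [-2.222, -2.22, 0.001]
ft_force: [0.7, -0.3, -2.0]
width: 56.4
grasp_force: 30.0
```

>>> play_rows --pt "7.2 -30 0" --pt "0 -5.6 0" --pt "0 0 0" --pt "0 0 0" --yaw '[0,0,0,0]'

```text
t: 10.92
ee_pos: [672.5, 3.0, 46.8]
orientation: [-2.223, -2.218, 0.001]
ft_force: [0.1, 0.9, -2.7]
width: 56.5
grasp_force: 30.0
```

```bash
python3 - <<'E'
from h import *
o=ctrl.get_obs(); print(o["ee_pos"].round(1),o["width"],o["ft_force"].round(1))
im=viewer.get_image("scene"); P=cloud(im)
save(im,"s2.png",(190,130,300,215),6)
a=im["pixels"].astype(int)
m=(a[...,0]-a[...,2]>50)&(np.hypot(P[...,0]-673,P[...,1]-3)<60)&(P[...,2]>55)&(P[...,2]<105)
q=P[m]; print(len(q),q.mean(0),q.min(0),q.max(0)); t=q[q[:,2]>np.percentile(q[:,2],60)]
E
```

```text
[672.5   3.   46.8] 56.52415210035111 [ 0.1  0.9 -2.7]
55 [666.88144152  20.7084103   93.2549535 ] [648.34529339 -12.59576947  89.34432771] [689.36335768  33.87573543  96.27296765]
```

View pics/s2.png

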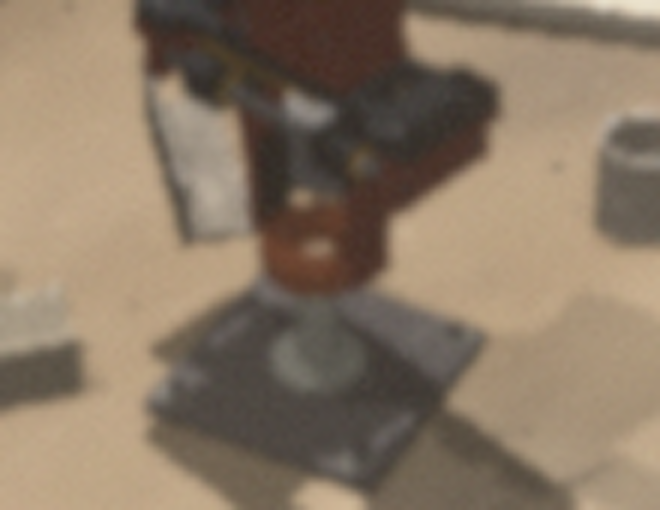

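>>> play_rows --pt "0.7 0 -8" --pt "0 0 -6" --pt "0 0 -4" --pt "0 0 -4" --pt "0 0 -4" --pt "0 0 0" --yaw '[0,0,0,0,0,0]'

```text
t: 11.47
ee_pos: [673.1, 3.2, 20.1]
orientation: [-2.222, -2.219, 0.002]
ft_force: [0.0, 0.1, -3.0]
width: 56.5
grasp_force: 30.0
```

>>> play_rows --pt "0 0 -4" --pt "0 0 -4" --pt "0 0 -4" --pt "0 0 -4" --pt "0 0 0" --yaw '[0,0,0,0,0]'

```text
t: 11.88
ee_pos: [673.4, 2.9, 4.2]
orientation: [-2.223, -2.219, 0.001]
ft_force: [-0.0, 0.1, -1.8]
width: 56.5
grasp_force: 30.0
```

>>> play_rows --pt "0 0 -4" --pt "0 0 -4" --pt "0 0 -4" --pt "0 0 0" --pt "0 0 0" --yaw '[0,0,0,0,0]'

```text
t: 12.3
ee_pos: [673.6, 2.9, -7.1]
orientation: [-2.223, -2.219, 0.001]
ft_force: [-0.6, -0.3, -1.8]
width: 56.5
grasp_force: 30.0
```

>>> play_rows --pt "0 0 -3" --pt "0 0 -2" --pt "0 0 -1" --pt "0 0 0" --pt "0 0 0" --yaw '[0,0,0,0,0]'

```text
t: 12.72
ee_pos: [673.9, 2.9, -12.8]
orientation: [-2.223, -2.219, 0.0]
ft_force: [1.0, -0.5, -1.8]
width: 56.1
grasp_force: 30.0
```

>>> play_rows --pt "0 0 -1" --pt "0 0 0" --pt "0 0 -1" --pt "0 0 0" --yaw '[0,0,0,0]'

```text
t: 13.05
ee_pos: [674.0, 2.9, -14.7]
orientation: [2.223, 2.219, 0.0]
ft_force: [0.4, 0.5, -1.9]
width: 56.6
grasp_force: 30.0
```

>>> play_rows --pt "0 0 -0.7" --pt "0 0 0" --pt "0 0 0" --yaw '[0,0,0]'

```text
t: 13.3
ee_pos: [674.0, 2.9, -14.7]
orientation: [2.223, 2.219, 0.0]
ft_force: [-1.9, 0.6, 5.4]
width: 56.3
grasp_force: 30.0
```

>>> play_rows --pt "0 0 -0.7" --pt "0 0 0" --pt "0 0 0" --yaw '[0,0,0]'

```text
t: 13.55
ee_pos: [674.1, 2.9, -14.7]
orientation: [2.223, 2.219, 0.0]
ft_force: [-4.7, 0.0, 11.1]
width: 56.3
grasp_force: 30.0
```

>>> play_rows --pt "0 0 1" --pt "0 0 0" --pt "0 0 0" --pt "0 0 25" --pt "0 0 30" --pt "-5 10 25" --pt "-15.7 33.5 0" --pt "-15.7 33.5 0" --yaw '[0,0,0,0,0,0,0,0]' --gripper 0

```text
t: 14.22
ee_pos: [639.3, 79.7, 66.9]
orientation: [2.225, 2.214, 0.006]
ft_force: [-1.2, 0.4, -0.7]
width: 87.7
grasp_force: 0.0
```

>>> play_rows --pt "-15.7 33.5 0" --pt "-15.7 33.5 0" --pt "-15.7 33.5 0" --pt "-15.7 33.5 0" --pt "-15.7 33.5 0" --pt "-15.7 33.5 0" --pt "-15.7 33.5 0" --pt "-15.7 33.5 0" --yaw '[0,0,0,0,0,0,0,0]'

```text
t: 14.88
ee_pos: [510.9, 349.5, 64.7]
orientation: [2.223, 2.219, 0.0]
ft_force: [-0.1, -0.2, -0.5]
width: 88.0
grasp_force: 0.0
```

>>> play_rows --pt "-10.8 24 0" --pt "0 0 -30" --pt "0 0 -30" --pt "0 0 0" --pt "0 0 0" --yaw '[0,0,0,0,0]'

```text
t: 15.3
ee_pos: [499.7, 371.1, 3.4]
orientation: [-2.223, -2.219, 0.006]
ft_force: [0.6, -0.1, 0.3]
width: 88.0
grasp_force: 0.0
```

```bash
python3 - <<'E'
from h import *
o=ctrl.get_obs(); print(o["ee_pos"].round(1),o["width"],o["ft_force"].round(1))
from m import fit
im=viewer.get_image("top");P=cloud(im)
print("ring on seat",fit(P,(673,3),25,40,29,42)); print("post",fit(P,(673,3),50,70,10,40))
im=viewer.get_image("scene");P=cloud(im);
print("disc",fit(P,(500,372),9,19,31,45))
E
```

```text
[499.7 371.1   3.4] 87.98787822007654 [ 0.6 -0.1  0.3]
ring on seat (array([672. ,   2.6,  28.1,  31.8, 243. ]), array([670.9,   2. ]), array([672.3,   2.5]))
post (array([673.4,   2.9,   9.8,  58.5,  42. ]), array([672.7,   3.1]), array([673.1,   2.9]))
disc (array([499.6, 379.6,  28.5,  13.8, 261. ]), array([498.4, 388.3]), array([500.1, 377.5]))
```

>>> play_rows --pt "0 0 -20" --pt "0 0 -12" --pt "0 0 -4" --pt "0 0 0" --yaw '[0,0,0,0]'

```text
t: 15.73
ee_pos: [500.9, 371.3, -31.4]
orientation: [-2.224, -2.219, 0.002]
ft_force: [0.3, -0.2, -0.7]
width: 87.9
grasp_force: 0.0
```

>>> play_rows --pt "0 0 0" --pt "0 0 0" --pt "0 0 0" --pt "0 0 0" --pt "0 0 0" --pt "0 0 0" --yaw '[0,0,0,0,0,0]' --gripper 1

```text
t: 16.23
ee_pos: [501.5, 372.1, -30.5]
orientation: [2.223, 2.219, 0.001]
ft_force: [0.1, -0.9, 3.2]
width: 61.5
grasp_force: 30.0
```

>>> play_rows --pt "0 0 0" --pt "0 0 0" --pt "0 0 -2" --pt "0 0 0" --pt "0 0 0" --pt "0 0 0" --pt "0 0 0" --pt "0 0 0" --yaw '[0,0,0,6,7,7,7,7]' --gripper 0.1

```text
t: 16.9
ee_pos: [500.9, 371.7, -33.5]
orientation: [-1.469, -2.777, 0.001]
ft_force: [0.7, -0.2, 0.1]
width: 79.4
grasp_force: 0.0
```

>>> play_rows --pt "0 0 0" --pt "0 0 0" --pt "0 0 0" --pt "0 0 0" --pt "0 0 0" --pt "0 0 0" --pt "0 0 0" --pt "0 0 0" --yaw '[7,7,7,7,7,7,7,7]'

```text
t: 17.57
ee_pos: [500.9, 371.7, -33.6]
orientation: [0.007, -3.141, 0.001]
ft_force: [-0.0, -0.3, 0.2]
width: 79.1
grasp_force: 0.0
```

>>> play_rows --pt "0 0 0" --pt "0 0 0" --pt "0 0 0" --pt "0 0 0" --pt "0 0 0" --pt "0 0 0" --yaw '[0,0,0,0,0,0]' --gripper 1

```text
t: 18.07
ee_pos: [501.0, 371.8, -33.3]
orientation: [-0.004, -3.141, 0.0]
ft_force: [0.3, 1.0, -1.9]
width: 60.3
grasp_force: 30.0
```

>>> play_rows --pt "0 0 20" --pt "0 0 30" --pt "0 0 28" --pt "15.6 -33.5 0" --pt "15.6 -33.5 0" --pt "15.6 -33.5 0" --pt "15.6 -33.5 0" --pt "15.6 -33.5 0" --yaw '[0,0,0,0,0,0,0,0]'

```text
t: 18.73
ee_pos: [579.2, 202.7, 44.8]
orientation: [-0.003, -3.141, 0.0]
ft_force: [0.2, 0.0, -2.1]
width: 60.3
grasp_force: 30.0
```

>>> play_rows --pt "15.6 -33.5 0" --pt "15.6 -33.5 0" --pt "15.6 -33.5 0" --pt "15.6 -33.5 0" --pt "15.6 -33.5 0" --pt "15.6 -28.5 0" --pt "0 -5 0" --pt "0 0 0" --yaw '[0,0,0,0,0,0,0,0]'

```text
t: 19.4
ee_pos: [672.8, 1.1, 44.4]
orientation: [-0.009, -3.141, 0.0]
ft_force: [-0.3, 0.1, -2.0]
width: 60.5
grasp_force: 30.0
```

>>> play_rows --pt "0 0 0" --pt "0 0 0" --pt "0 0 0" --yaw '[0,0,0]'

```text
t: 19.65
ee_pos: [671.9, 4.9, 44.7]
orientation: [-0.0, -3.141, -0.0]
ft_force: [0.2, 0.3, -2.7]
width: 60.6
grasp_force: 30.0
```

>>> play_rows --pt "0.7 -0.4 -6" --pt "0 0 -6" --pt "0 0 -4" --pt "0 0 -4" --pt "0 0 0" --yaw '[0,0,0,0,0]'

```text
t: 20.07
ee_pos: [672.5, 3.2, 23.5]
orientation: [-0.002, -3.14, -0.0]
ft_force: [-0.5, 0.3, -2.2]
width: 60.0
grasp_force: 30.0
```

>>> play_rows --pt "0 0 -4" --pt "0 0 -4" --pt "0 0 -4" --pt "0 0 0" --yaw '[0,0,0,0]'

```text
t: 20.4
ee_pos: [672.9, 3.0, 11.9]
orientation: [-0.003, -3.141, -0.0]
ft_force: [-0.2, 0.2, -2.9]
width: 60.1
grasp_force: 30.0
```

Free of contact so far; 13 mm left to the ring.

>>> play_rows --pt "0 0 -4" --pt "0 0 -3" --pt "0 0 -2" --pt "0 0 0" --yaw '[0,0,0,0]'

```text
t: 20.73
ee_pos: [673.0, 3.0, 3.3]
orientation: [-0.003, -3.141, -0.0]
ft_force: [0.5, 0.1, -1.9]
width: 60.7
grasp_force: 30.0
```

>>> play_rows --pt "0 0 -1" --pt "0 0 -1" --pt "0 0 0" --pt "0 0 0" --yaw '[0,0,0,0]'

```text
t: 21.07
ee_pos: [673.4, 3.0, 1.9]
orientation: [0.003, 3.141, -0.0]
ft_force: [0.2, 0.3, -2.3]
width: 60.1
grasp_force: 30.0
```

>>> play_rows --pt "0 0 -1" --pt "0 0 0" --pt "0 0 0" --yaw '[0,0,0]'

```text
t: 21.32
ee_pos: [673.4, 3.0, 0.9]
orientation: [-0.003, -3.142, 0.0]
ft_force: [-0.4, -1.0, -1.9]
width: 60.1
grasp_force: 30.0
```

>>> play_rows --pt "0 0 -1" --pt "0 0 0" --pt "0 0 0" --yaw '[0,0,0]'

```text
t: 21.57
ee_pos: [673.3, 3.0, -0.2]
orientation: [-0.003, -3.141, 0.0]
ft_force: [-0.1, -0.4, -1.2]
width: 60.4
grasp_force: 30.0
```

>>> play_rows --pt "0 0 -1" --pt "0 0 0" --pt "0 0 0" --yaw '[0,0,0]'

```text
t: 21.82
ee_pos: [673.4, 3.0, -1.2]
orientation: [-0.003, -3.142, -0.0]
ft_force: [-0.8, -0.2, -2.8]
width: 60.1
grasp_force: 30.0
```

>>> play_rows --pt "0 0 -0.7" --pt "0 0 0" --pt "0 0 0" --yaw '[0,0,0]'

```text
t: 22.07
ee_pos: [673.5, 3.0, -1.4]
orientation: [0.003, 3.141, -0.0]
ft_force: [-2.2, -0.3, 3.4]
width: 60.9
grasp_force: 30.0
```

>>> play_rows --pt "0 0 0.5" --pt "0 0 0" --pt "0 0 0" --pt "0 0 20" --pt "0 0 30" --pt "0 0 25" --pt "-6.2 -35.8 0" --pt "-6.2 -35.8 0" --yaw '[0,0,0,0,0,0,0,0]' --gripper 0

```text
t: 22.73
ee_pos: [663.0, -67.9, 76.0]
orientation: [-0.003, 3.137, -0.001]
ft_force: [-0.5, -0.7, -0.7]
width: 87.7
grasp_force: 0.0
```

>>> play_rows --pt "-6.2 -35.8 0" --pt "-6.2 -35.8 0" --pt "-6.2 -35.8 0" --pt "-6.2 -35.8 0" --pt "0 0 -5" --pt "0 0 0" --yaw '[0,0,0,0,0,0]'

```text
t: 23.23
ee_pos: [635.4, -213.7, 67.9]
orientation: [-0.008, -3.141, -0.0]
ft_force: [-0.3, 0.4, -0.2]
width: 88.2
grasp_force: 0.0
```

```bash
python3 - <<'E'
from h import *
o=ctrl.get_obs(); print(o["ee_pos"].round(1),o["width"],o["ft_force"].round(1))
from m import fit
im=viewer.get_image("top");P=cloud(im)
print("disc on ring",fit(P,(673,3),42,50,31,42)); print("step",fit(P,(673,3),51.5,57.5,15,40))
m=(np.hypot(P[...,0]-673,P[...,1]-3)<24);m&=np.hypot(P[...,0]-673,P[...,1]-3)>19
print(np.percentile(P[m][:,2],[10,50,90]))
E
```

```text
[ 635.4 -213.7   67.9] 88.18587382668669 [-0.3  0.4 -0.2]
disc on ring (array([672.1,   2. ,  30.1,  46.7, 223. ]), array([671.7,   1. ]), array([672.3,   1.9]))
step (array([667.2,  -0.7,  22. ,  53.8,  68. ]), array([669.5,   1.8]), array([669.9,  -1.7]))
[43.25265556 46.45210344 49.81339967]
```

>>> play_rows --pt "0 0 -35" --pt "0 0 -30" --pt "0 0 -20" --pt "0 0 -5" --pt "0 0 0" --yaw '[0,0,0,0,0]'

```text
t: 23.7
ee_pos: [635.2, -209.9, -23.0]
orientation: [-0.0, -3.138, -0.002]
ft_force: [-0.7, 0.4, -0.5]
width: 87.7
grasp_force: 0.0
```

>>> play_rows --pt "0 0 0" --pt "0 0 0" --pt "0 0 0" --pt "0 0 0" --pt "0 0 0" --pt "0 0 0" --pt "0 0 0" --pt "0 0 0" --yaw '[0,0,0,0,0,0,0,0]' --gripper 1

```text
t: 24.37
ee_pos: [636.5, -211.8, -20.8]
orientation: [0.003, 3.141, 0.0]
ft_force: [-1.7, 1.7, 5.1]
width: 47.5
grasp_force: 30.0
```

>>> play_rows --pt "0 0 0" --pt "0 0 0" --pt "0 0 0" --pt "0 0 0" --pt "0 0 0" --pt "0 0 0" --pt "0 0 0" --pt "0 0 0" --yaw '[0,0,0,-6,-7,-7,-7,-7]' --gripper 0.2

```text
t: 25.03
ee_pos: [636.0, -211.8, -21.6]
orientation: [-0.93, -3.0, 0.0]
ft_force: [0.2, 0.6, -0.7]
width: 70.3
grasp_force: 0.0
```

>>> play_rows --pt "0 0 0" --pt "0 0 0" --pt "0 0 0" --pt "0 0 0" --pt "0 0 0" --pt "0 0 0" --pt "0 0 0" --pt "0 0 0" --yaw '[-7,-7,-7,-7,-7,-7,-7,-7]'

```text
t: 25.7
ee_pos: [636.0, -211.8, -21.6]
orientation: [-2.23, -2.213, 0.0]
ft_force: [1.1, -1.0, -0.5]
width: 70.3
grasp_force: 0.0
```

>>> play_rows --pt "0 0 0" --pt "0 0 0" --pt "0 0 0" --pt "0 0 0" --pt "0 0 0" --pt "0 0 0" --pt "0 0 0" --yaw '[0,0,0,0,0,0,0]' --gripper 1

```text
t: 26.28
ee_pos: [636.4, -211.9, -21.3]
orientation: [2.222, 2.22, 0.0]
ft_force: [1.5, 0.0, -0.9]
width: 48.0
grasp_force: 30.0
```

>>> play_rows --pt "0 0 20" --pt "0 0 30" --pt "0 0 26" --pt "6.2 35.8 0" --pt "6.2 35.8 0" --pt "6.2 35.8 0" --pt "6.2 35.8 0" --pt "6.2 35.8 0" --yaw '[0,0,0,0,0,0,0,0]'

```text
t: 26.95
ee_pos: [666.4, -31.2, 54.2]
orientation: [-2.223, -2.219, 0.002]
ft_force: [0.6, 0.4, -2.5]
width: 48.0
grasp_force: 30.0
```

>>> play_rows --pt "6.2 30 0" --pt "0 5.8 0" --pt "0 0 0" --pt "0 0 0" --pt "0 0 -8" --pt "0 0 -8" --pt "0 0 -4" --pt "0 0 0" --yaw '[0,0,0,0,0,0,0,0]'

```text
t: 27.62
ee_pos: [671.9, 1.9, 32.7]
orientation: [-2.223, -2.216, 0.004]
ft_force: [-0.4, 0.1, -2.7]
width: 47.7
grasp_force: 30.0
```

>>> play_rows --pt "0 0 -4" --pt "0 0 -3" --pt "0 0 -2" --pt "0 0 0" --yaw '[0,0,0,0]'

```text
t: 27.95
ee_pos: [673.4, 2.8, 25.7]
orientation: [2.223, 2.219, -0.0]
ft_force: [0.1, 0.6, -3.0]
width: 48.0
grasp_force: 30.0
```

>>> play_rows --pt "0 0 -0.7" --pt "0 0 0" --pt "0 0 0" --yaw '[0,0,0]'

```text
t: 28.2
ee_pos: [673.6, 2.9, 25.6]
orientation: [2.223, 2.219, 0.0]
ft_force: [-1.8, -0.7, 4.1]
width: 48.0
grasp_force: 30.0
```

>>> play_rows --pt "0 0 -0.7" --pt "0 0 0" --pt "0 0 0" --yaw '[0,0,0]'

```text
t: 28.45
ee_pos: [673.6, 2.9, 25.5]
orientation: [2.223, 2.219, 0.0]
ft_force: [-3.6, -1.7, 8.9]
width: 47.5
grasp_force: 30.0
```

>>> play_rows --pt "0 0 0.5" --pt "0 0 0" --pt "0 0 0" --pt "0 0 0" --pt "0 0 20" --pt "0 0 30" --pt "0 0 20" --pt "-20 -12 0" --yaw '[0,0,0,0,0,0,0,0]' --gripper 0

```text
t: 29.12
ee_pos: [659.6, -7.7, 99.7]
orientation: [2.216, 2.216, 0.013]
ft_force: [1.0, 0.1, 0.4]
width: 87.6
grasp_force: 0.0
```

>>> play_rows --pt "-32 -19 0" --pt "-32 -19 0" --pt "-32 -19 0" --pt "-32 -19 0" --pt "-32 -19 -10" --pt "-13 -7 -30" --pt "0 0 -5" --pt "0 0 0" --yaw '[0,0,0,0,0,0,0,0]'

```text
t: 29.78
ee_pos: [479.2, -110.9, 48.7]
orientation: [-2.223, -2.216, 0.002]
ft_force: [-0.2, -0.2, 0.4]
width: 87.6
grasp_force: 0.0
```

```bash
python3 - <<'E'
from h import *
o=ctrl.get_obs(); print(o["ee_pos"].round(1),o["width"],o["ft_force"].round(1))
from m import fit
for c in("top","scene"):
    im=viewer.get_image(c);P=cloud(im)
    print(c,"tube",fit(P,(673,3),97,108,24,45),"post",fit(P,(673,3),57,70,8,15))
E
```

```text
[ 479.2 -110.9   48.7] 87.64299708405355 [-0.2 -0.2  0.4]
top tube (array([671.5,   1.7,  23.8, 101.6,  73. ]), array([6.703e+02, 2.000e-01]), array([671.2,   1.8])) post (array([672.5,   2.3,  12.7,  59.5,  32. ]), array([672.9,   4.5]), array([672.7,   2.7]))
scene tube (array([672.2,   2.8,  24.4, 100.7,  74. ]), array([672.4,   2.9]), array([672. ,   2.9])) post None
```

>>> play_rows --pt "0.3 0 -35" --pt "0 0 -28" --pt "0 0 -10" --pt "0 0 -3" --pt "0 0 0" --yaw '[0,0,0,0,0]'

```text
t: 30.3
ee_pos: [481.6, -110.6, -26.2]
orientation: [-2.222, -2.22, 0.0]
ft_force: [-0.1, 0.5, 0.1]
width: 87.7
grasp_force: 0.0
```

>>> play_rows --pt "0 0 0" --pt "0 0 0" --pt "0 0 0" --pt "0 0 0" --pt "0 0 0" --pt "0 0 0" --yaw '[0,0,0,0,0,0]' --gripper 1

```text
t: 30.8
ee_pos: [481.3, -111.2, -25.5]
orientation: [2.223, 2.218, 0.001]
ft_force: [0.6, 0.1, 6.7]
width: 60.9
grasp_force: 30.0
```

>>> play_rows --pt "0 0 0" --pt "0 0 0" --pt "0 0 0" --pt "0 0 0" --pt "0 0 0" --pt "0 0 0" --pt "0 0 0" --pt "0 0 0" --yaw '[0,0,0,6,7,7,7,7]' --gripper 0.1

```text
t: 31.47
ee_pos: [480.5, -110.9, -26.4]
orientation: [-1.469, -2.777, 0.0]
ft_force: [0.4, -0.0, 0.1]
width: 78.6
grasp_force: 0.0
```

>>> play_rows --pt "0 0 0" --pt "0 0 0" --pt "0 0 0" --pt "0 0 0" --pt "0 0 0" --pt "0 0 0" --pt "0 0 0" --pt "0 0 0" --yaw '[7,7,7,7,7,7,7,7]'

```text
t: 32.13
ee_pos: [480.5, -111.0, -26.4]
orientation: [0.007, -3.141, -0.0]
ft_force: [0.0, 0.2, -0.5]
width: 79.4
grasp_force: 0.0
```

>>> play_rows --pt "0 0 0" --pt "0 0 0" --pt "0 0 0" --pt "0 0 0" --pt "0 0 0" --pt "0 0 0" --yaw '[0,0,0,0,0,0]' --gripper 1

```text
t: 32.63
ee_pos: [480.6, -111.0, -26.3]
orientation: [-0.004, -3.141, -0.0]
ft_force: [-0.7, -0.5, -0.7]
width: 61.4
grasp_force: 30.0
```

>>> play_rows --pt "0 0 20" --pt "0 0 35" --pt "0 0 35" --pt "0 0 28" --pt "30 18 0" --pt "32 19 0" --pt "32 19 0" --pt "32 19 0" --yaw '[0,0,0,0,0,0,0,0]'

```text
t: 33.3
ee_pos: [607.6, -35.1, 92.0]
orientation: [-0.005, -3.142, -0.0]
ft_force: [0.7, -0.3, -1.9]
width: 62.1
grasp_force: 30.0
```

>>> play_rows --pt "32 19 0" --pt "28 16 0" --pt "6.2 3.9 0" --pt "0 0 0" --pt "0 0 0" --pt "0 0 0" --yaw '[0,0,0,0,0,0]'

```text
t: 33.8
ee_pos: [671.0, 2.2, 91.1]
orientation: [-0.004, -3.139, 0.0]
ft_force: [-0.7, -1.4, -2.7]
width: 61.8
grasp_force: 30.0
```

```bash
python3 - <<'E'
from h import *
o=ctrl.get_obs(); print(o["ee_pos"].round(1),o["width"],o["ft_force"].round(1))
im=viewer.get_image("scene"); save(im,"s3.png",(190,100,310,215),5)
E
```

```text
[671.    2.2  91.1] 61.810546503173406 [-0.7 -1.4 -2.7]
```

View pics/s3.png

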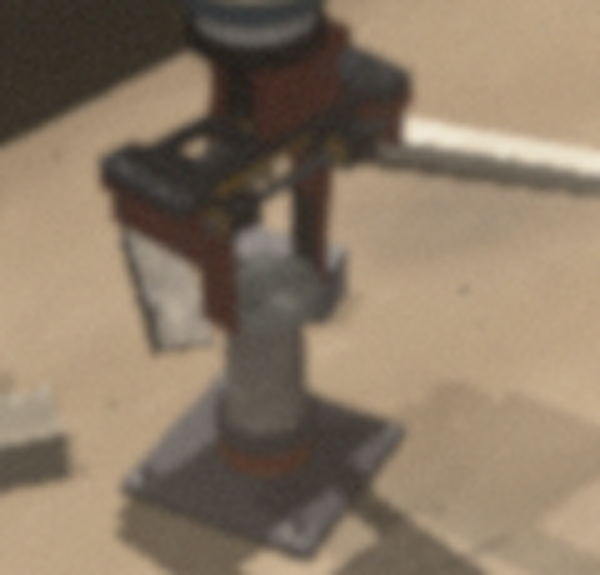

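>>> play_rows --pt "0 0 -6" --pt "0 0 -5" --pt "0 0 -3" --pt "0 0 0" --pt "0 0 0" --yaw '[0,0,0,0,0]'

```text
t: 34.27
ee_pos: [672.5, 2.7, 77.3]
orientation: [-0.003, -3.141, -0.0]
ft_force: [0.8, -0.3, -2.0]
width: 61.5
grasp_force: 30.0
```

>>> play_rows --pt "0 0 -2" --pt "0 0 -2" --pt "0 0 0" --yaw '[0,0,0]'

```text
t: 34.52
ee_pos: [672.7, 3.0, 73.4]
orientation: [-0.003, -3.141, -0.0]
ft_force: [0.2, 0.0, -2.9]
width: 61.7
grasp_force: 30.0
```

>>> play_rows --pt "0 0 -1.5" --pt "0 0 -1" --pt "0 0 0" --yaw '[0,0,0]'

```text
t: 34.77
ee_pos: [672.8, 3.0, 71.1]
orientation: [-0.003, -3.141, 0.0]
ft_force: [-0.2, -0.4, -2.5]
width: 61.7
grasp_force: 30.0
```

Step is inside the pipe with no contact; finishing the descent.

>>> play_rows --pt "0 0 -1" --pt "0 0 -1" --pt "0 0 0" --pt "0 0 0" --yaw '[0,0,0,0]'

```text
t: 35.1
ee_pos: [672.9, 2.9, 69.2]
orientation: [-0.003, -3.141, 0.0]
ft_force: [-0.8, -0.6, -2.5]
width: 61.8
grasp_force: 30.0
```

>>> play_rows --pt "0 0 -1" --pt "0 0 0" --pt "0 0 0" --yaw '[0,0,0]'

```text
t: 35.35
ee_pos: [672.9, 2.9, 68.2]
orientation: [-0.003, -3.141, 0.0]
ft_force: [-0.1, -0.4, -2.7]
width: 62.0
grasp_force: 30.0
```

>>> play_rows --pt "0 0 -0.8" --pt "0 0 0" --pt "0 0 0" --yaw '[0,0,0]'

```text
t: 35.6
ee_pos: [673.0, 2.9, 67.7]
orientation: [0.003, 3.141, 0.0]
ft_force: [-0.3, -0.4, -1.4]
width: 61.6
grasp_force: 30.0
```

>>> play_rows --pt "0 0 -0.6" --pt "0 0 0" --pt "0 0 0" --yaw '[0,0,0]'

```text
t: 35.85
ee_pos: [673.3, 2.9, 67.5]
orientation: [0.003, 3.141, -0.0]
ft_force: [-1.3, 0.4, 4.7]
width: 61.5
grasp_force: 30.0
```

>>> play_rows --pt "0 0 0.4" --pt "0 0 0" --pt "0 0 0" --pt "0 0 15" --pt "0 0 20" --pt "-5 -9 0" --pt "-17.9 -33.2 0" --pt "-17.9 -33.2 0" --yaw '[0,0,0,0,0,0,0,0]' --gripper 0

```text
t: 36.52
ee_pos: [631.9, -72.5, 102.0]
orientation: [-0.002, 3.141, -0.0]
ft_force: [0.5, -0.6, 0.4]
width: 87.9
grasp_force: 0.0
```

>>> play_rows --pt "-17.9 -33.2 0" --pt "-17.9 -33.2 0" --pt "-17.9 -33.2 0" --pt "-17.9 -33.2 0" --pt "-17.9 -33.2 0" --pt "-17.9 -33.2 0" --pt "-17.9 -33.2 0" --pt "-17.9 -33.2 0" --yaw '[0,0,0,0,0,0,0,0]'

```text
t: 37.18
ee_pos: [487.1, -339.6, 101.6]
orientation: [-0.003, -3.141, -0.0]
ft_force: [0.4, 0.3, 0.4]
width: 87.7
grasp_force: 0.0
```

>>> play_rows --pt "-13.4 -24 0" --pt "0 0 -25" --pt "0 0 -5" --pt "0 0 0" --yaw '[0,0,0,0]'

```text
t: 37.52
ee_pos: [473.3, -361.0, 70.0]
orientation: [-0.004, -3.138, -0.005]
ft_force: [-1.2, -0.1, -0.7]
width: 87.5
grasp_force: 0.0
```

```bash
python3 - <<'E'
from h import *
o=ctrl.get_obs(); print(o["ee_pos"].round(1),o["width"],o["ft_force"].round(1),o["qpos"].round(2))
from m import fit
for c in("top","scene"):
    im=viewer.get_image(c);P=cloud(im)
    print(c,"upper",fit(P,(673,3),111,123,31,45))
m=(np.hypot(P[...,0]-673,P[...,1]-3)<26)&(np.hypot(P[...,0]-673,P[...,1]-3)>15)&(P[...,2]>112)
q=P[m]; A=np.c_[q[:,:2]-[673,3],np.ones(len(q))]; print("tilt deg",np.degrees(np.linalg.lstsq(A,q[:,2],rcond=None)[0][:2]).round(2),len(q))
E
```

```text
[ 473.3 -361.    70. ] 87.51667540367605 [-1.2 -0.1 -0.7] [-0.67  0.53  1.77  0.    0.85 -2.24]
top upper (array([671.4,   2. ,  30. , 117. , 315. ]), array([671.1,   1.8]), array([671.7,   1.3]))
scene upper (array([671.4,   3.5,  30.5, 116.7, 223. ]), array([670.2,   5. ]), array([670.9,   3.5]))
tilt deg [0.41 0.57] 107
```

Upper disc top reads 117.0 at the expected height, and it is level. Now the weight, gripped by its knob.

>>> play_rows --pt "0.4 0 -25" --pt "0 0 -20" --pt "0 0 -9" --pt "0 0 -3" --pt "0 0 0" --yaw '[0,0,0,0,0]'

```text
t: 38.03
ee_pos: [476.2, -361.5, 15.2]
orientation: [-0.001, -3.141, -0.001]
ft_force: [-0.7, -0.5, 0.2]
width: 87.7
grasp_force: 0.0
```

>>> play_rows --pt "0 0 0" --pt "0 0 0" --pt "0 0 0" --pt "0 0 0" --pt "0 0 0" --pt "0 0 0" --pt "0 0 0" --pt "0 0 0" --yaw '[0,0,0,0,0,0,0,0]' --gripper 1

```text
t: 38.7
ee_pos: [475.9, -362.1, 15.3]
orientation: [0.003, 3.142, -0.0]
ft_force: [0.6, 0.1, -0.4]
width: 38.2
grasp_force: 0.0
```

>>> play_rows --pt "0 0 0" --pt "0 0 0" --pt "0 0 0" --pt "0 0 0" --pt "0 0 0" --pt "0 0 0" --pt "0 0 0" --pt "0 0 0" --yaw '[0,0,0,-6,-7,-7,-7,-7]' --gripper 0.4

```text
t: 39.37
ee_pos: [475.9, -362.1, 15.2]
orientation: [-0.93, -3.001, -0.0]
ft_force: [-1.1, -0.8, 0.6]
width: 52.8
grasp_force: 0.0
```

>>> play_rows --pt "0 0 0" --pt "0 0 0" --pt "0 0 0" --pt "0 0 0" --pt "0 0 0" --pt "0 0 0" --pt "0 0 0" --pt "0 0 0" --yaw '[-7,-7,-7,-7,-7,-7,-7,-7]'

```text
t: 40.03
ee_pos: [475.9, -362.1, 15.2]
orientation: [-2.23, -2.213, 0.0]
ft_force: [0.2, 0.0, -0.2]
width: 52.5
grasp_force: 0.0
```

>>> play_rows --pt "0 0 0" --pt "0 0 0" --pt "0 0 0" --pt "0 0 0" --pt "0 0 0" --pt "0 0 0" --pt "0 0 0" --yaw '[0,0,0,0,0,0,0]' --gripper 1

```text
t: 40.62
ee_pos: [476.3, -362.3, 15.3]
orientation: [2.222, 2.22, 0.0]
ft_force: [1.4, 0.1, -0.6]
width: 31.0
grasp_force: 30.0
```

>>> play_rows --pt "0 0 0" --pt "0 0 0" --pt "0 0 0" --pt "0 0 0" --pt "0 0 0" --pt "0 0 0" --pt "0 0 0" --pt "0 0 0" --yaw '[0,0,0,6,7,7,7,7]' --gripper 0.4

```text
t: 41.28
ee_pos: [475.6, -362.0, 15.3]
orientation: [-1.469, -2.777, -0.0]
ft_force: [0.1, 0.3, 0.1]
width: 52.8
grasp_force: 0.0
```

>>> play_rows --pt "0 0 0" --pt "0 0 0" --pt "0 0 0" --pt "0 0 0" --pt "0 0 0" --pt "0 0 0" --pt "0 0 0" --pt "0 0 0" --yaw '[7,7,7,7,7,7,7,7]'

```text
t: 41.95
ee_pos: [475.6, -362.0, 15.2]
orientation: [0.007, -3.141, -0.0]
ft_force: [-0.5, -0.8, 0.1]
width: 52.8
grasp_force: 0.0
```

>>> play_rows --pt "0 0 0" --pt "0 0 0" --pt "0 0 0" --pt "0 0 0" --pt "0 0 0" --pt "0 0 0" --pt "0 0 0" --yaw '[0,0,0,0,0,0,0]' --gripper 1

```text
t: 42.53
ee_pos: [475.8, -361.9, 15.3]
orientation: [-0.004, -3.141, -0.0]
ft_force: [-0.4, 2.0, 1.2]
width: 31.4
grasp_force: 30.0
```

>>> play_rows --pt "0 0 10" --pt "0 0 30" --pt "0 0 35" --pt "0 0 35" --pt "0 0 22" --pt "8 15 0" --pt "15 28 0" --pt "17.9 33.2 0" --yaw '[0,0,0,0,0,0,0,0]'

```text
t: 43.2
ee_pos: [516.1, -286.4, 147.9]
orientation: [-0.008, -3.142, 0.001]
ft_force: [1.1, -1.0, -6.3]
width: 31.2
grasp_force: 30.0
```

>>> play_rows --pt "17.9 33.2 0" --pt "17.9 33.2 0" --pt "17.9 33.2 0" --pt "17.9 33.2 0" --pt "17.9 33.2 0" --pt "17.9 33.2 0" --pt "17.9 33.2 0" --pt "15 28 0" --yaw '[0,0,0,0,0,0,0,0]'

```text
t: 43.87
ee_pos: [657.2, -23.1, 147.0]
orientation: [-0.002, -3.14, -0.0]
ft_force: [0.4, -0.5, -6.2]
width: 31.0
grasp_force: 30.0
```

>>> play_rows --pt "10 20 0" --pt "5.7 7.3 0" --pt "0 0 0" --pt "0 0 0" --pt "0 0 0" --pt "0 0 0" --yaw '[0,0,0,0,0,0]'

```text
t: 44.37
ee_pos: [671.9, 0.3, 147.1]
orientation: [-0.005, -3.141, 0.001]
ft_force: [-0.1, -0.0, -6.2]
width: 31.3
grasp_force: 30.0
```

>>> play_rows --pt "0.2 0.9 -5" --pt "0 0 -4" --pt "0 0 -2" --pt "0 0 0" --pt "0 0 0" --yaw '[0,0,0,0,0]'

```text
t: 44.78
ee_pos: [672.7, 2.5, 135.9]
orientation: [-0.003, -3.141, 0.0]
ft_force: [0.1, -0.3, -5.6]
width: 31.5
grasp_force: 30.0
```

>>> play_rows --pt "0 0 -1" --pt "0 0 -0.5" --pt "0 0 0" --pt "0 0 0" --yaw '[0,0,0,0]'

```text
t: 45.12
ee_pos: [673.1, 2.8, 134.9]
orientation: [0.003, 3.141, -0.0]
ft_force: [-0.6, 0.6, -6.5]
width: 31.2
grasp_force: 30.0
```

>>> play_rows --pt "0 0 -0.7" --pt "0 0 0" --pt "0 0 0" --yaw '[0,0,0]'

```text
t: 45.37
ee_pos: [673.0, 2.7, 134.1]
orientation: [-0.003, -3.142, 0.0]
ft_force: [0.0, 0.9, -5.7]
width: 30.9
grasp_force: 30.0
```

>>> play_rows --pt "0 0 -0.8" --pt "0 0 0" --pt "0 0 0" --yaw '[0,0,0]'

```text
t: 45.62
ee_pos: [672.9, 2.7, 133.2]
orientation: [-0.003, -3.141, 0.0]
ft_force: [-0.7, -0.1, -6.8]
width: 31.5
grasp_force: 30.0
```

>>> play_rows --pt "0 0 -0.7" --pt "0 0 0" --pt "0 0 0" --yaw '[0,0,0]'

```text
t: 45.87
ee_pos: [673.0, 2.7, 132.5]
orientation: [-0.003, -3.141, 0.0]
ft_force: [0.1, -0.1, -6.0]
width: 31.1
grasp_force: 30.0
```

>>> play_rows --pt "0 0 -0.6" --pt "0 0 0" --pt "0 0 0" --yaw '[0,0,0]'

```text
t: 46.12
ee_pos: [673.1, 2.7, 132.0]
orientation: [0.003, 3.141, -0.0]
ft_force: [0.3, 0.8, -5.4]
width: 31.5
grasp_force: 30.0
```

>>> play_rows --pt "0 0 -0.5" --pt "0 0 0" --pt "0 0 0" --yaw '[0,0,0]'

```text
t: 46.37
ee_pos: [673.3, 2.6, 131.9]
orientation: [0.003, 3.141, -0.0]
ft_force: [-1.0, 0.5, -2.4]
width: 31.6
grasp_force: 30.0
```

>>> play_rows --pt "0 0 -0.4" --pt "0 0 0" --pt "0 0 0" --yaw '[0,0,0]'

```text
t: 46.62
ee_pos: [673.5, 2.6, 131.8]
orientation: [0.003, 3.14, -0.0]
ft_force: [-1.2, -0.5, 1.3]
width: 31.1
grasp_force: 30.0
```

>>> play_rows --pt "0 0 0" --pt "0 0 0" --pt "0 0 0" --pt "0 0 0" --pt "0 0 10" --pt "0 0 25" --pt "0 0 25" --pt "-10 -15 0" --yaw '[0,0,0,0,0,0,0,0]' --gripper 0

```text
t: 47.28
ee_pos: [667.5, -10.7, 197.1]
orientation: [-0.0, 3.132, 0.001]
ft_force: [0.3, -0.9, 0.6]
width: 81.0
grasp_force: 0.0
```

>>> play_rows --pt "-20 -30 0" --pt "-20 -30 0" --pt "-20 -30 0" --pt "-20 -30 0" --pt "-20 -30 0" --pt "-10 -15 0" --pt "0 0 0" --yaw '[0,0,0,0,0,0,0]'

```text
t: 47.87
ee_pos: [550.7, -180.3, 191.5]
orientation: [-0.008, -3.141, 0.001]
ft_force: [-0.6, 0.1, 0.7]
width: 88.1
grasp_force: 0.0
```

```bash
python3 - <<'E'
from h import *
from m import fit
print(ctrl.get_obs()["ee_pos"].round(1))
for c in("top","scene"):
    im=viewer.get_image(c);P=cloud(im)
    if c=="scene": save(im,"s4.png",(190,80,330,210),5)
    print(c,"weight",fit(P,(673,3),157,170,30,45),"knob",fit(P,(673,3),186,200,16,40))
    for k,cc,lo,hi,r in(("bar",(474,139),70,85,14),("red",(461,-218),50,60,24)): print(k,fit(P,cc,lo,hi,r,40))
E
```

```text
[ 550.7 -180.3  191.5]
top weight (array([671.7,   2.2,  29.4, 162.5, 260. ]), array([669.6,   1.6]), array([671.6,   2.3])) knob (array([671.6,   2.4,  15.2, 192.9, 117. ]), array([671.3,   2.3]), array([671.6,   2.5]))
bar (array([473.5, 138.7,  13.1,  78. ,  74. ]), array([473.6, 138.4]), array([473.3, 138.4]))
red (array([ 463. , -218.9,   21.2,   56.6,   17. ]), array([ 480.3, -224. ]), array([ 478.1, -224.9]))
scene weight (array([670.4,   3.6,  29.8, 162.4, 164. ]), array([664.6,  10.5]), array([670.3,   3.2])) knob (array([672. ,   3. ,  15.6, 192.2,  76. ]), array([670.1,   5. ]), array([672.3,   3.8]))
bar (array([472.8, 138.8,  14. ,  77.7,  94. ]), array([471. , 140.4]), array([473.9, 138.8]))
red (array([ 458.4, -216.4,   24.8,   54. ,   77. ]), array([ 458.3, -216.5]), array([ 458.3, -216.2]))
```

View pics/s4.png

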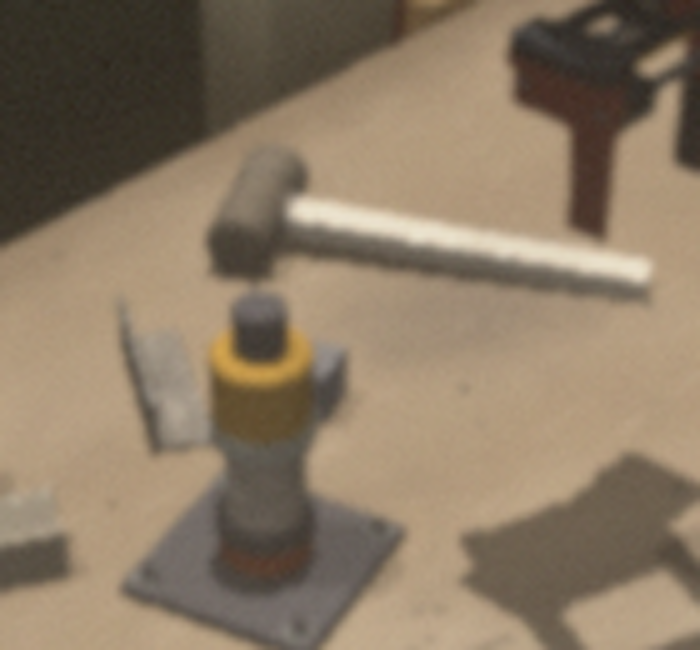

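The picture shows the whole stack upright on the fixture: ring at crop (265,555), disc (265,525), pipe (265,480), bright disc (262,440), weight (262,390). The weight's shoulder reads 162.5 and its knob 192.9 above the bench (163 and 193 expected), centred with the upper disc to about a millimetre. The arm is clear, so I'm handing the job in.

```bash
python3 -c "
from workcell import ticket
print(ticket.close_job())"
```

```text
the job is handed in; nothing more can be done
None
```

The guide roller is built up on the fixture in the order asked and handed in at about 48 s: ring, dark disc, pipe, bright disc and weight each measured within about a millimetre of its expected height, and I moved none of the other things.

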